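Stop the grip lathe and lock its spindle through the guard window

TASK

The cork grip on the lathe is finished and the chuck is about to be opened: first stop the lathe by pressing the wide mushroom-headed stop button on the control box fully in and letting it go, then reach through the window in the chuck guard and press the spindle-lock lever all the way down, where it stays by itself. Do not touch the guard or the rim of its window, do not press the start button, and leave everything lying on and around the lathe where it is. Push with the fingertips only, pick nothing up, and finish clear of the machine.

Things in the scene. Friction and masses are not known exactly. Their poses are not given: they have to be found in the camera images.
- lathe: bench lathe, 660 mm long, fixed. Origin on the bench under the spindle; x to its back, y along the spindle to its left (motor), z up. In mm: tailstock y -302 to -235 (145 high); cork grip and tool rest y -200 to -20 (130 high); guard y 0 to 144; grey headstock y 145 to 240, x -55 to 55 (175 high); motor to y 356 (161 high); control box x -165 to -65, y -225 to -65 (62 high)
- guard: white bent-steel chuck guard on the lathe, same origin and axes as the lathe: x -100 to 73 mm, y 0 to 144 mm, sheet 4 mm thick. Its top slopes, rising with x by 12 degrees: 182 mm above the bench at the front edge, 218 mm at the back. Not to be touched
- window (a point): centre of the rectangular window in the guard's sloping top, on the top surface, 198 mm above the bench, over the lever's thumb pad; axes as the lathe. Clear opening 66 mm along the slope (x) by 64 mm (y). Its black rubber edging, 6 mm wide and 1.5 mm proud of the sheet above and below, belongs to the guard
- lock_pad (a point): centre of the top face of the lever's thumb pad, 15 mm below the window with the lever up, 35 mm with it fully down. Pad bare metal, ribbed, 28 mm (x) by 30 mm (y), 9 mm thick, at the front end of a flat steel lever pivoted 80 mm behind it (lathe x 55, y 100, 165 mm above the bench); moves with the lever
- spindle_lock (a joint): angle of the spindle-lock lever: 0 fully up, grows as it is pressed down, 0.24 rad at its stop (fully down; the pad has then sunk 19 mm). No spring: friction holds it wherever it is left; it takes about 6 N on the pad to move it
- stop_top (a point): centre of the top of the stop button: wide grey mushroom head, 40 mm diameter, 28 mm above the top of the control box (90 mm above the bench); one of the two buttons on the box, 76 mm apart along the lathe's y, may be the left or the right one; moves with the button
- stop (a joint): travel of the stop button, straight down: 0 out, 0.006 m fully in; a spring returns it (1.5 N to start, 5 N fully in)
- start_top (a point): centre of the top of the start button: small grey button, 21 mm diameter, in an aluminium collar of 32 mm diameter, 17 mm above the top of the control box; to be left alone
- start (a joint): travel of the start button: 0 out, 0.006 m fully in; to be left alone
- chuck_key: steel T-shaped chuck key (60 mm cross bar, 68 mm shank, 14 mm high) lying on the bench in front of the guard; origin under the middle of the cross bar, shank along +y; loose, to be left alone
- cork_ring: cork ring, 32 mm diameter, 12.5 mm high, on the bench in front of the lathe; origin at the centre of its underside; loose, to be left alone
- cork_ring_top: cork ring, 32 mm diameter, 12.5 mm high, lying on top of the lathe's headstock, 105 mm to the left (+y of the lathe) of the lever; origin at the centre of its underside, 175 mm above the bench; loose, to be left alone
- spool: thread spool, 42 mm diameter, 47 mm high, upright on the bench in front of the headstock; origin at the centre of its underside; loose, to be left alone
- mug: blue mug, 82 mm diameter, 100 mm high, on the bench to the right of the lathe; origin at the centre of its underside; loose, to be left alone
- bottle: white plastic bottle, 60 mm diameter, 150 mm high, on the bench to the right of the lathe; origin at the centre of its underside; loose, to be left alone
- tape_roll: roll of tape lying flat, 96 mm diameter, 24 mm high, on the bench to the left in front of the motor; origin at the centre of its underside; loose, to be left alone
- wood_block: wooden block with holes, 60 x 90 x 45 mm, on the bench in front of the control box, to the right; origin at the centre of its underside; loose, to be left alone

How it is judged:
On the way, in this order (a step that is already met when the one before it is completed fails the run):
1. the stop button is pressed fully in (value of joint stop above 0.0048 m), for 0.1 s.
2. the stop button has been let go (value of joint stop below 0.001 m), for 0.1 s.
3. the spindle-lock lever is all the way down (value of joint spindle_lock above 0.215 rad), for 0.1 s.
At the end, for the whole second after the job is handed in: the spindle-lock lever rests fully down (within 0.025 rad, 2 mm at the pad, of its stop), both buttons are out, and every loose thing lies within 20 mm of where it was (value of joint spindle_lock above 0.215 rad and velocity of joint spindle_lock below 0.02 rad/s and value of joint each of stop, start below 0.001 m and distance of each of chuck_key, cork_ring, cork_ring_top, spool, mug, bottle, tape_roll, wood_block from where it was at the start of the episode below 0.02 m); the robot touches nothing.
It fails at once if the guard or the rim of its window is touched (contact force between any of the fingers, the arm and guard above 0.5 N).
It fails at once if the start button is pressed (value of joint start above 0.002 m).
It fails at once if a loose thing is lifted, or pushed more than 20 mm (distance of any of chuck_key, cork_ring, cork_ring_top, spool, mug, bottle, tape_roll, wood_block from where it was at the start of the episode above 0.02 m).
It also fails if it takes over 40 s, if anything falls off the work surface, if the arm or the gripper's body presses on something with over 40 N, if the wrist force passes 120 N, or if a joint passes its speed limit or range.

ROBOT

A 6-joint arm with a two-finger parallel gripper is mounted at the origin on the work surface. World frame = base frame: x ahead of the robot, y to its left, z up, the work surface at z = 0. Lengths are in m, angles in rad, forces in N, time in s.
With the tool pointing down it reaches from about 0.3 to 0.875 m from the base axis. Payload 6.4 kg.
Tool frame: the origin (TCP) lies at the very end of the fingers, on their centre line; the grasp point (between the pads) lies 19 mm behind it; x points along the fingers, z is the direction in which the jaws open and shut, and the axes are right-handed (so a half turn about x gives the same grasp; the last joint's range is limited). The gripper opens to 85 mm and grips with 20 to 120 N. Pads are 22 mm wide; open, the fingers measure 114 mm over their backs; the gripper's body (76 mm by 85 mm) begins 54 mm behind the grasp point. The pads swing forward as they close: fully open they stand 13 mm farther back than shut.
Start: joints at [-1.401, 0.181, 1.607, -0, 1.354, -0.206], TCP at [0.211, -0.535, 0.231] pointing down, gripper open.
Joint ranges: [-2.99, 2.99], [-0.89, 2.07], [0.3, 2.58], [-1.14, 4.28], [0, 2.63], [-3.12, 3.12]. Speed limits (rad/s): [2.57, 2.57, 3.01, 3.14, 3.14, 3.14].

INTERFACE

Orientations are given as [roll, pitch, yaw] about the fixed x, y, z axes, in that order (R = Rz(yaw) Ry(pitch) Rx(roll)).
In Python, from bench import bot gives the robot as it stands.
- The arm moves only by the shell command python3 -m creep 'ROWS' [FORCE]. ROWS is JSON, a list of rows, each an object of numbers: "gripper": the finger opening in mm, from 0 to 85.4; "tx", "ty", "tz": the shift along the world's x, y, z in units of 25 mm (1.0 is 25 mm); "twist": the turn about the world's z in units of 6 degrees (1.0 is 6 degrees). In form: [{"gripper": .., "tx": .., "ty": .., "tz": .., "twist": ..}, ...]. A call has 1 to 10 rows; each row shifts and turns the commanded pose from where the row before left it; what a row does not reach is not made up. A row lasts 1/12 s, in which the tool goes at most 41.7 mm and 7.16 degrees, less where a joint would pass 70% of its speed; a pose out of reach is approached as far as the arm can. A call is refused whole if a number of a shift passes 1 or a number of a turn 1, either way. A call with a gripper value outside its range is refused whole. The fingers move at their own pace and stop on an object; FORCE is the grip in N (left out, the last holds). Time passes only in rows, so rows that do not move let the fingers close. It gives the time, the measured TCP pose, the force and the opening at its end, in the units of the state.
- bot.read_state(): the state, without advancing time (a new reading comes with each control period).
- bot.read_camera(name): name is "side" or "top" or "wrist"; returns a dict with "pixels" (480x640x3 uint8, red, green, blue), "camera_matrix" (3x3 intrinsics, pixels), "view" (4x4, takes a point from world to camera coordinates). Camera axes: x right, y up, looking along -z (the intrinsics and any distortion apply to the point x, -y, -z); pixel columns grow to the right and rows downward; lengths in m; the calibration is good to about 2 mm. A picture is of the moment at which its call begins. There is no depth.
- bot.close_job(): hands the job in, once; it reports no verdict.
The state is a dict: "time": time; "joint_positions": joint angles; "qd": joint speeds; "effort": joint torques, N m; "eef_pos": TCP position; "ee_rot": TCP orientation; "wrist_force": force on the tool from outside, world axes, zero at the start; "torque": the same for the moment, N m; "finger_gap": finger opening in m.
Only numpy, scipy, OpenCV 4.12 (cv2) and the standard library are available. Lean on these libraries where they do the work, as an engineer would, in place of code of your own. Each camera call takes 0.05 s, during which the arm holds its last target.

## Working session

There is one attempt and no reset: what is moved stays moved. The work goes in short steps, Python scripts to look and compute and a shell command to move; the robot and the scene stay as the last step left them, time stands still between calls to the robot, and variables do not carry over. Pictures are saved under pics/ and viewed, and the job is handed in when it is done.

```bash
ls; mkdir -p pics; cat > h.py <<'E'
import numpy as np, cv2
from bench import bot
def snap(n,tag):
    c=bot.read_camera(n); cv2.imwrite(f'pics/{tag}.png',c['pixels'][:,:,::-1]); np.savez(f'pics/{tag}.npz',p=c['pixels'],K=c['camera_matrix'],V=c['view']); return c
def load(tag):
    d=np.load(f'pics/{tag}.npz'); return d['p'],d['K'],d['V']
def ray(tag,uv):
    p,K,V=load(tag); d=np.linalg.inv(K)@[uv[0],uv[1],1]; d=np.array([d[0],-d[1],-d[2]]); R=V[:3,:3]; return -R.T@V[:3,3], R.T@d/np.linalg.norm(d)
def plane(tag,uv,z):
    o,d=ray(tag,uv); return o+d*(z-o[2])/d[2]
def tri(obs):
    A=np.zeros((3,3));b=np.zeros(3)
    for t,uv in obs:
        o,d=ray(t,uv);P=np.eye(3)-np.outer(d,d);A+=P;b+=P@o
    x=np.linalg.solve(A,b); res=[np.linalg.norm((np.eye(3)-np.outer(ray(t,u)[1],ray(t,u)[1]))@(x-ray(t,u)[0])) for t,u in obs]
    return x,res
def proj(tag,X):
    p,K,V=load(tag); c=V[:3,:3]@X+V[:3,3]; q=K@[c[0],-c[1],-c[2]]; return q[:2]/q[2]
E
python3 - <<'E'
from h import *
for n in('side','top','wrist'):
    c=snap(n,n+'0'); print(n,c['camera_matrix'][0,0],np.round(ray(n+'0',(320,240)),3).tolist(), {k for k in c})
print(bot.read_state())
E
```

```text
pics
side 513.2274172543005 [[-0.048, 1.225, 1.03], [0.316, -0.767, -0.558]] {'camera_matrix', 'view', 'pixels'}
top 607.2518292081667 [[0.2, -0.02, 1.604], [0.183, -0.008, -0.983]] {'camera_matrix', 'view', 'pixels'}
wrist 407.1008927605299 [[0.29, -0.504, 0.375], [-0.312, -0.138, -0.94]] {'camera_matrix', 'view', 'pixels'}
{'time': 0.15, 'joint_positions': array([-1.40132306e+00,  1.81391117e-01,  1.60773444e+00, -2.04878110e-05,
        1.35380827e+00, -2.06304174e-01]), 'qd': array([ 2.06223565e-03, -6.16590771e-04, -2.19928687e-03, -9.11975201e-04,
       -4.96399440e-06, -2.23271383e-04]), 'effort': array([ 1.96377950e-03, -4.45259643e+01, -3.51692963e+01, -7.51369816e-05,
        5.91366232e-03,  3.94375817e-06]), 'eef_pos': array([ 0.21096051, -0.53446527,  0.23060066]), 'ee_rot': array([2.95020085, 1.56945501, 1.75518639]), 'wrist_force': array([-0.11651154, -0.30383127,  0.3710382 ]), 'torque': array([-0.01675257,  0.00634717, -0.0319985 ]), 'finger_gap': 0.08563398500833642}
```

View pics/side0.png

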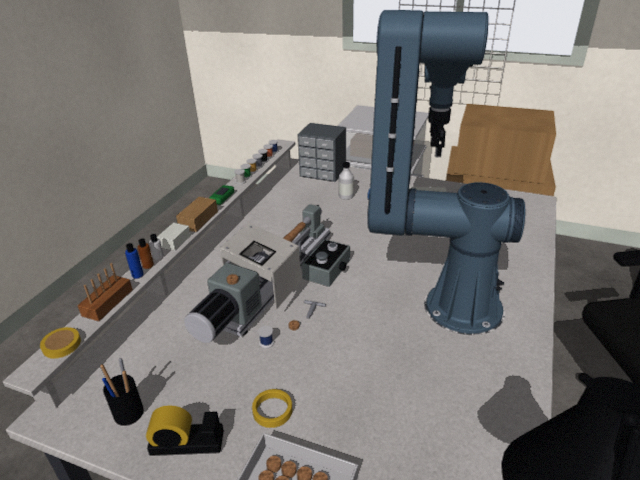

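View pics/top0.png

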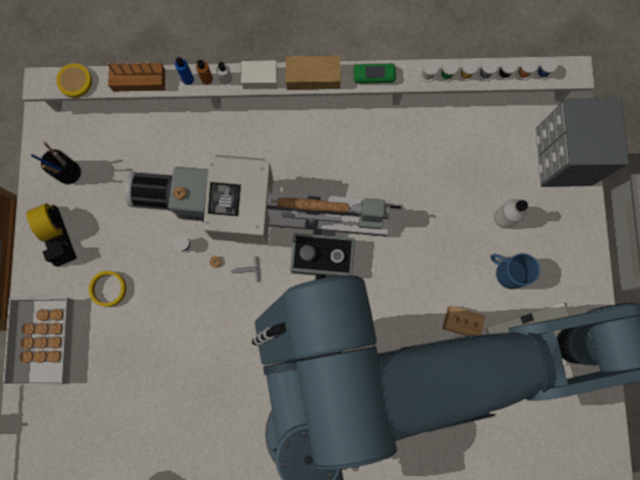

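View pics/wrist0.png

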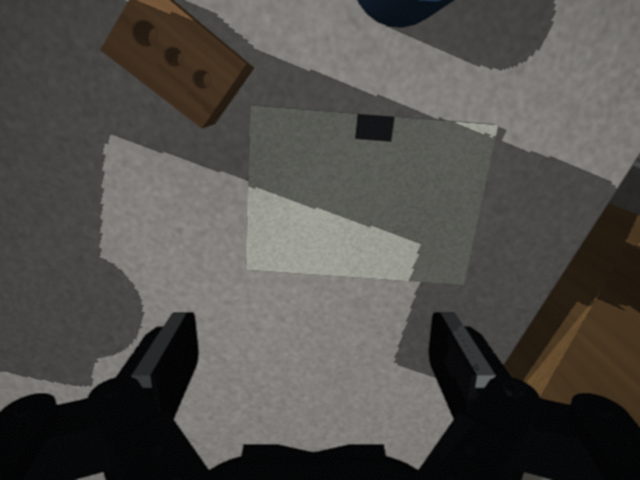

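```bash
python3 - <<'E'
from h import *
p=load('top0')[0][:,:,::-1]; cv2.imwrite('pics/topz.png',cv2.resize(p[150:290,190:370],None,fx=4.4,fy=4.2,interpolation=cv2.INTER_CUBIC)[:600,:800])
p=load('side0')[0][:,:,::-1]; cv2.imwrite('pics/sidez.png',cv2.resize(p[200:330,210:360],None,fx=5,fy=4.6,interpolation=cv2.INTER_CUBIC)[:600,:800])
E
```

```text
(no output)
```

View pics/topz.png

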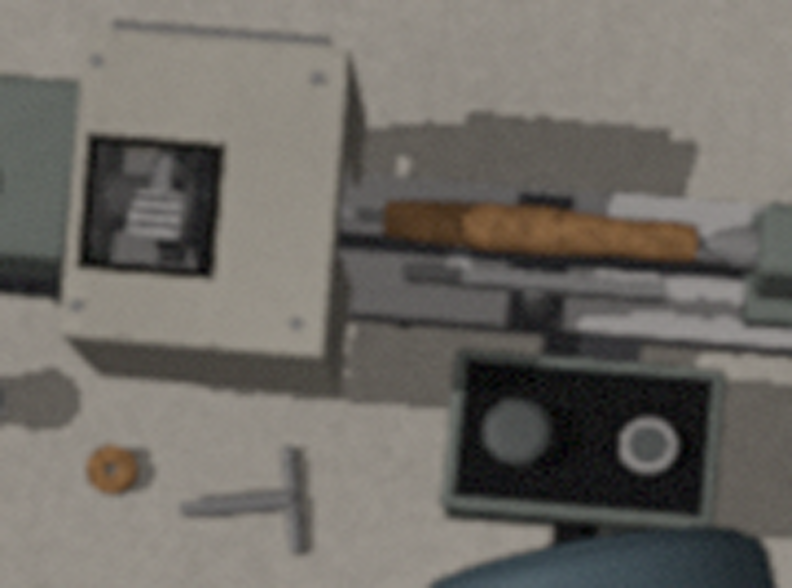

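View pics/sidez.png

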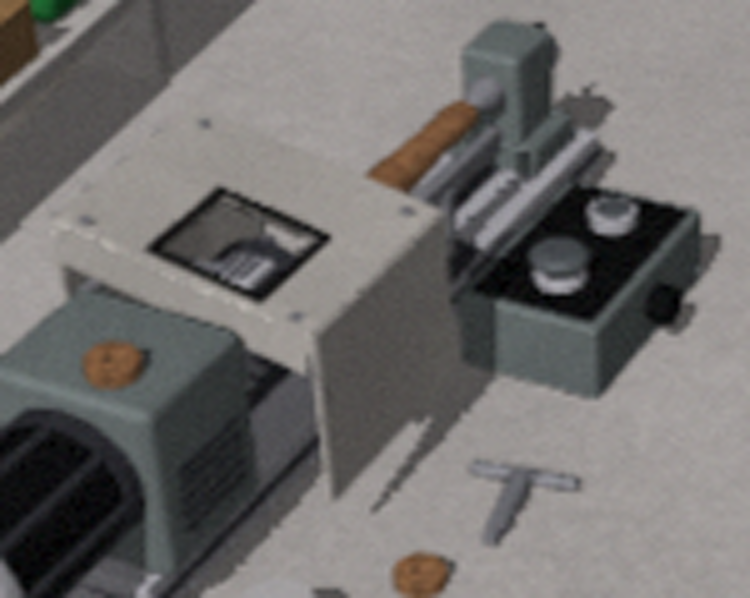

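```bash
cat > fit.py <<'E'
from h import *
from scipy.optimize import least_squares
T=lambda u,v:(190+(u+.5)/4.4-.5,150+(v+.5)/4.2-.5)
S=lambda u,v:(210+(u+.5)/5-.5,200+(v+.5)/4.6-.5)
P={'stop':((516,431),(559,256)),'start':((648,444),(613,211)),
'w1':((92,135),(150,247)),'w2':((224,145),(220,188)),'w3':((212,276),(330,238)),'w4':((80,266),(260,300)),
'pad':((155,212),(243,268)),'b1':((470,350),(None)),'ringtop':None}
R={}
for k,v in P.items():
    if v is None or v[1] is None: continue
    x,r=tri([('top0',T(*v[0])),('side0',S(*v[1]))]); R[k]=x; print(k,x.round(4),np.round(r,4))
wc=np.mean([R[f'w{i}'] for i in range(1,5)],0); print('win',wc.round(4))
d=R['stop']-R['start']; print(np.linalg.norm(d),'yaw',np.arctan2(-d[0],d[1]))
for a,b in(('w1','w2'),('w4','w3'),('w4','w1'),('w3','w2')):
    d=R[b]-R[a]; print(a,b,d.round(4),np.linalg.norm(d))
E
python3 fit.py
```

```text
stop [0.4524 0.0017 0.0821] [0.0006 0.0006]
start [ 0.4445 -0.0746  0.0719] [0.0003 0.0003]
w1 [0.6061 0.2281 0.2059] [0.0003 0.0003]
w2 [0.5995 0.1563 0.2047] [0.0006 0.0006]
w3 [0.5268 0.1644 0.1886] [0.0004 0.0004]
w4 [0.5342 0.2366 0.1895] [0.001 0.001]
pad [0.5671 0.1973 0.1786] [0. 0.]
win [0.5667 0.1963 0.1972]
0.07746001771358815 yaw -0.10218795134070918
w1 w2 [-0.0066 -0.0717 -0.0012] 0.07202479036256203
w4 w3 [-0.0075 -0.0722 -0.0009] 0.07260577426368099
w4 w1 [ 0.0719 -0.0085  0.0164] 0.07423104385521569
w3 w2 [ 0.0727 -0.008   0.0162] 0.07491004708566423
```

```bash
python3 - <<'E'
from h import *
from scipy.spatial.transform import Rotation as Ro
s=bot.read_state(); R=Ro.from_euler('xyz',s['ee_rot']).as_matrix(); print(R.round(3)); a=np.degrees(np.arctan2(R[1,2],R[0,2])); print('z-axis heading',a)
print('twist to lathe +y (84deg) units', (84-a)/6, (84-180-a)/6)
for n,uv in(('mug',(517,270)),('bottle',(512,212))): print(n,plane('top0',uv,.1).round(3))
E
```

```text
[[-0.     0.93   0.367]
 [ 0.001  0.367 -0.93 ]
 [-1.     0.    -0.001]]
z-axis heading -68.46927519465031
twist to lathe +y (84deg) units 25.411545865775054 -4.588454134224949
mug [ 0.396 -0.519  0.1  ]
bottle [ 0.543 -0.517  0.1  ]
```

```bash
python3 -m creep '[{"gripper":0,"tz":1,"twist":-0.6},{"gripper":0,"tz":1,"twist":-1},{"gripper":0,"tz":1,"twist":-1},{"gripper":0,"tz":1,"twist":-1},{"gripper":0,"ty":1,"twist":-1},{"gripper":0,"ty":1,"tx":0.3},{"gripper":0,"ty":1,"tx":0.3},{"gripper":0,"ty":1,"tx":0.4},{"gripper":0,"ty":1,"tx":0.4},{"gripper":0,"ty":1,"tx":0.5}]'
python3 -m creep '[{"gripper":0,"ty":1,"tx":0.5},{"gripper":0,"ty":1,"tx":0.5},{"gripper":0,"ty":1,"tx":0.5},{"gripper":0,"ty":1,"tx":0.5},{"gripper":0,"ty":1,"tx":0.5},{"gripper":0,"ty":1,"tx":0.5},{"gripper":0,"ty":1,"tx":0.5},{"gripper":0,"ty":1,"tx":0.5},{"gripper":0},{"gripper":0}]'
```

```text
$[0]: bad value
$[0]: bad value
```

```bash
python3 -m creep '[{"gripper":0.0,"tx":0.0,"ty":0.0,"tz":1.0,"twist":-0.6}]'
```

```text
time: 0.23
eef_pos: [0.2104, -0.5317, 0.2508]
ee_rot: [2.998, 1.56, 1.74]
wrist_force: [-0.1, 0.0, -1.2]
finger_gap: 0.0755
```

All keys are needed.

```bash
python3 -m creep '[{"gripper":0,"tx":0,"ty":0,"tz":1,"twist":-1},{"gripper":0,"tx":0,"ty":0,"tz":1,"twist":-1},{"gripper":0,"tx":0,"ty":0,"tz":1,"twist":-1},{"gripper":0,"tx":0,"ty":1,"tz":0,"twist":-1},{"gripper":0,"tx":0.3,"ty":1,"tz":0,"twist":0},{"gripper":0,"tx":0.3,"ty":1,"tz":0,"twist":0},{"gripper":0,"tx":0.4,"ty":1,"tz":0,"twist":0},{"gripper":0,"tx":0.4,"ty":1,"tz":0,"twist":0},{"gripper":0,"tx":0.4,"ty":1,"tz":0,"twist":0},{"gripper":0,"tx":0.4,"ty":1,"tz":0,"twist":0}]' && python3 -m creep '[{"gripper":0,"tx":0.5,"ty":1,"tz":0,"twist":0},{"gripper":0,"tx":0.5,"ty":1,"tz":0,"twist":0},{"gripper":0,"tx":0.5,"ty":1,"tz":0,"twist":0},{"gripper":0,"tx":0.5,"ty":1,"tz":0,"twist":0},{"gripper":0,"tx":0.5,"ty":1,"tz":0,"twist":0},{"gripper":0,"tx":0.5,"ty":1,"tz":0,"twist":0},{"gripper":0,"tx":0.5,"ty":1,"tz":0,"twist":0},{"gripper":0,"tx":0.5,"ty":1,"tz":0,"twist":0},{"gripper":0,"tx":0,"ty":0,"tz":0,"twist":0},{"gripper":0,"tx":0,"ty":0,"tz":0,"twist":0}]'
python3 - <<'E'
from h import *
for n in('side','top','wrist'): snap(n,n+'1')
print(bot.read_state()['eef_pos'],bot.read_state()['ee_rot'],bot.read_state()['wrist_force'])
E
```

```text
time: 1.07
eef_pos: [0.2662, -0.3585, 0.331]
ee_rot: [-2.932, 1.57, 1.675]
wrist_force: [-0.1, 0.4, 0.5]
finger_gap: -0.0001
time: 1.9
eef_pos: [0.3663, -0.1588, 0.3312]
ee_rot: [-0.704, 1.571, -2.377]
wrist_force: [-0.6, -0.4, 1.2]
finger_gap: 0.0001
[ 0.36568785 -0.16059326  0.33113072] [-1.21968791  1.57031157 -2.89733022] [-0.19036071 -0.26837194 -0.89737559]
```

View pics/side1.png

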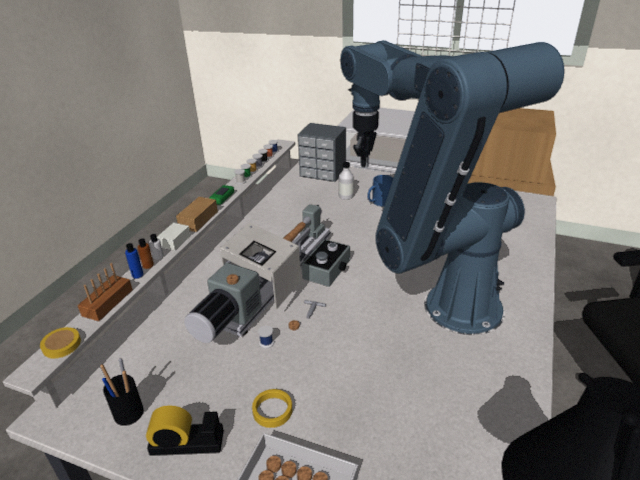

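View pics/wrist1.png

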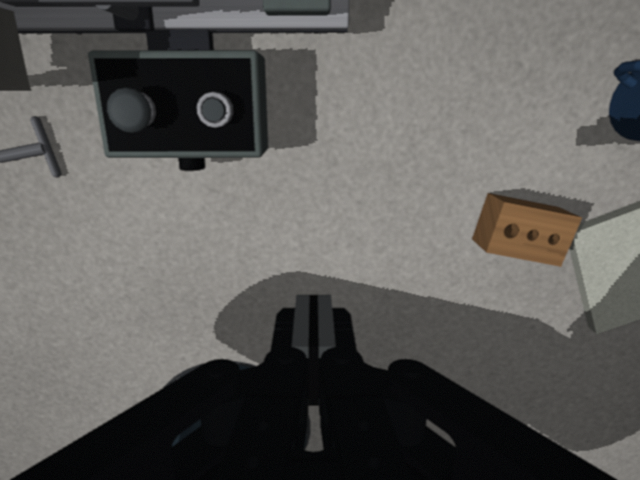

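```bash
python3 - <<'E'
from h import *
p=load('wrist1')[0][:,:,::-1]; cv2.imwrite('pics/w1z.png',cv2.resize(p[280:480,170:450],None,fx=2.8,fy=2.8,interpolation=cv2.INTER_CUBIC)[:600,:800])
p=load('side1')[0][:,:,::-1]; cv2.imwrite('pics/s1z.png',cv2.resize(p[80:190,320:410],None,fx=5.4,fy=5.4,interpolation=cv2.INTER_CUBIC)[:600,:800])
from fit import T,S
for tag,uv in(('wrist1',(130,109)),('top0',T(516,431)),('side0',S(559,250))): print(tag,plane(tag,uv,.09).round(4))
x=tri([('wrist1',(130,109)),('top0',T(516,431)),('side0',S(559,252))]); print(x)
print('cam', ray('wrist1',(320,240)))
for h in (0,.02,.04,.06,.08): 
  e=np.array([0.3657,-0.1606,0.331+h]); print(h,proj('wrist1',e).round(1), (407/np.linalg.norm(1)/( (lambda V:-(V[:3,:3]@e+V[:3,3])[2])(load('wrist1')[2]))).round(0),proj('side1',e).round(1))
E
```

```text
stop [0.4524 0.0017 0.0821] [0.0006 0.0006]
start [ 0.4445 -0.0746  0.0719] [0.0003 0.0003]
w1 [0.6061 0.2281 0.2059] [0.0003 0.0003]
w2 [0.5995 0.1563 0.2047] [0.0006 0.0006]
w3 [0.5268 0.1644 0.1886] [0.0004 0.0004]
w4 [0.5342 0.2366 0.1895] [0.001 0.001]
pad [0.5671 0.1973 0.1786] [0. 0.]
win [0.5667 0.1963 0.1972]
0.07746001771358815 yaw -0.10218795134070918
w1 w2 [-0.0066 -0.0717 -0.0012] 0.07202479036256203
w4 w3 [-0.0075 -0.0722 -0.0009] 0.07260577426368099
w4 w1 [ 0.0719 -0.0085  0.0164] 0.07423104385521569
w3 w2 [ 0.0727 -0.008   0.0162] 0.07491004708566423
wrist1 [ 0.4536 -0.0016  0.09  ]
top0 [0.4505 0.0015 0.09  ]
side0 [0.4514 0.0053 0.09  ]
(array([0.45275126, 0.00110086, 0.08461658]), [np.float64(0.0009569031608592242), np.float64(0.001401767283023978), np.float64(0.0005667569849680352)])
cam (array([ 0.44973715, -0.16869011,  0.47594063]), array([-0.34152824,  0.01990017, -0.93966081]))
0 [315.4 313.8] 2474.0 [364.8 166.2]
0.02 [315.7 342.5] 2796.0 [364.9 160.2]
0.04 [316.  379.8] 3214.0 [365.1 154.2]
0.06 [316.5 430.2] 3778.0 [365.2 148.1]
0.08 [317.1 502. ] 4583.0 [365.4 141.9]
```

View pics/w1z.png

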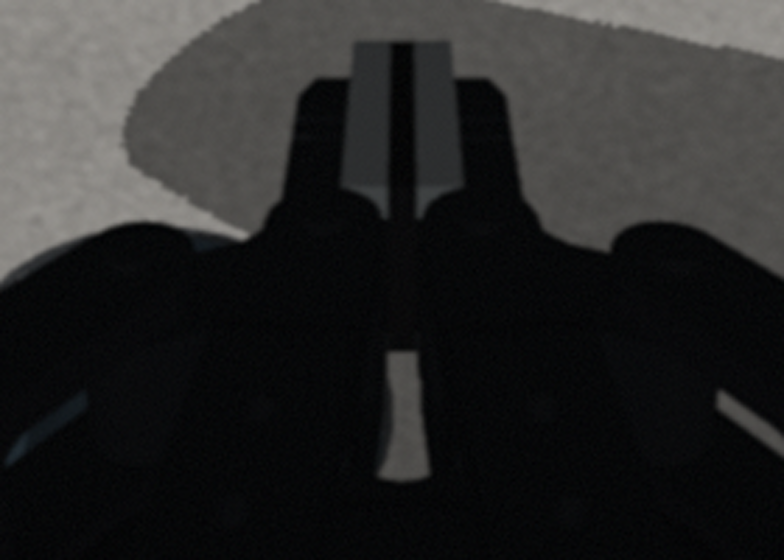

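View pics/s1z.png

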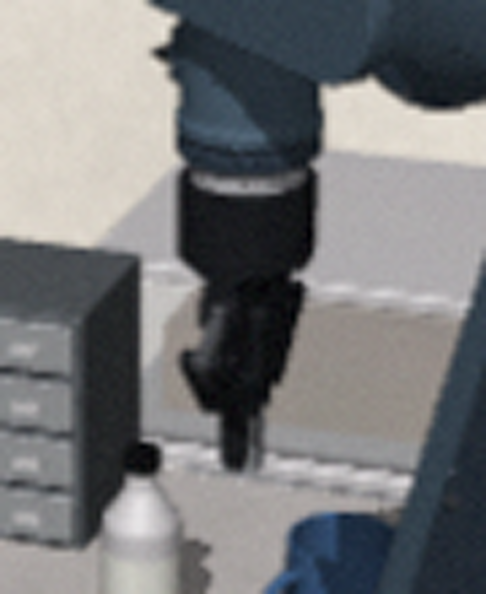

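```bash
python3 -m creep '[{"gripper":0,"tx":0.5,"ty":1,"tz":0,"twist":0},{"gripper":0,"tx":0.5,"ty":1,"tz":0,"twist":0},{"gripper":0,"tx":0.5,"ty":1,"tz":0,"twist":0},{"gripper":0,"tx":0.5,"ty":1,"tz":0,"twist":0},{"gripper":0,"tx":0.5,"ty":1,"tz":0,"twist":0},{"gripper":0,"tx":0.5,"ty":1,"tz":-1,"twist":0},{"gripper":0,"tx":0.45,"ty":0.48,"tz":-1,"twist":0},{"gripper":0,"tx":0,"ty":0,"tz":-1,"twist":0},{"gripper":0,"tx":0,"ty":0,"tz":-1,"twist":0},{"gripper":0,"tx":0,"ty":0,"tz":0,"twist":0}]' && python3 -m creep '[{"gripper":0,"tx":0,"ty":0,"tz":-1,"twist":0},{"gripper":0,"tx":0,"ty":0,"tz":-1,"twist":0},{"gripper":0,"tx":0,"ty":0,"tz":-1,"twist":0},{"gripper":0,"tx":0,"ty":0,"tz":-1,"twist":0},{"gripper":0,"tx":0,"ty":0,"tz":0,"twist":0},{"gripper":0,"tx":0,"ty":0,"tz":0,"twist":0}]'
python3 - <<'E'
from h import *
for n in('side','top','wrist'): snap(n,n+'2')
p=load('side2')[0][:,:,::-1]; cv2.imwrite('pics/s2z.png',cv2.resize(p[180:310,260:400],None,fx=4.6,fy=4.6,interpolation=cv2.INTER_CUBIC)[:600,:800])
from scipy.spatial.transform import Rotation as Ro
s=bot.read_state();print(s['eef_pos'],s['wrist_force']); print(Ro.from_euler('xyz',s['ee_rot']).as_matrix().round(3))
E
```

```text
time: 2.88
eef_pos: [0.4493, 0.002, 0.2261]
ee_rot: [-1.696, 1.561, 2.909]
wrist_force: [-1.4, 0.2, -1.4]
finger_gap: -0.0003
time: 3.38
eef_pos: [0.4521, 0.0012, 0.1316]
ee_rot: [-1.683, 1.569, 2.922]
wrist_force: [0.3, 0.6, 0.6]
finger_gap: -0.0004
[0.45396649 0.00126882 0.13356371] [ 0.02341733 -0.05409771  0.63287319]
[[ 0.003  0.994 -0.106]
 [-0.001 -0.106 -0.994]
 [-1.     0.004  0.001]]
```

View pics/s2z.png

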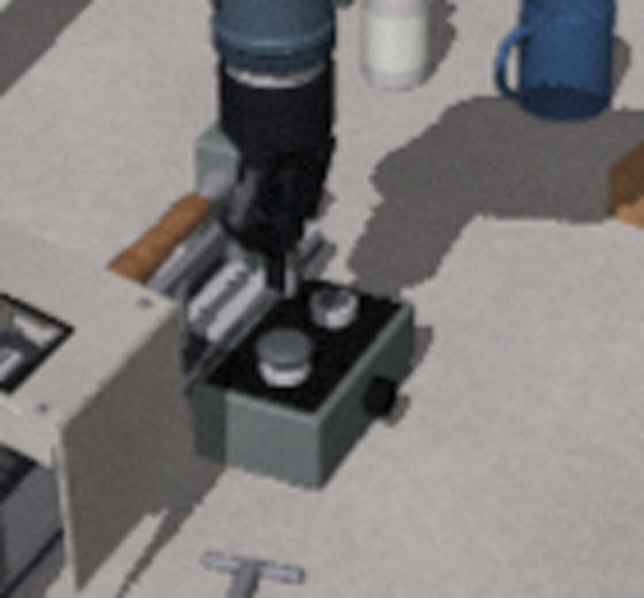

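View pics/wrist2.png

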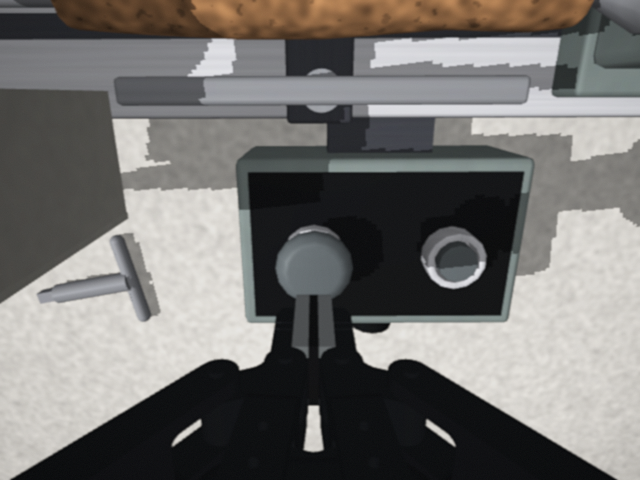

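```bash
python3 - <<'E'
from h import *
T=lambda u,v:(190+(u+.5)/4.4-.5,150+(v+.5)/4.2-.5)
print(plane('wrist2',(314,263),.09))
print(tri([('wrist2',(314,263)),('top0',T(516,431))]),tri([('wrist2',(314,263)),('wrist1',(130,109))]))
E
```

```text
[0.45757084 0.00092405 0.09      ]
(array([0.45249491, 0.00154223, 0.0779865 ]), [np.float64(9.458294204750848e-05), np.float64(9.458294204751536e-05)]) (array([0.45388775, 0.00153855, 0.08194981]), [np.float64(0.00036499383612703966), np.float64(0.000364993836127016)])
```

```bash
python3 -m creep '[{"gripper":0,"tx":0,"ty":0,"tz":-0.6,"twist":0},{"gripper":0,"tx":0,"ty":0,"tz":-0.6,"twist":0},{"gripper":0,"tx":0,"ty":0,"tz":-0.4,"twist":0},{"gripper":0,"tx":0,"ty":0,"tz":0,"twist":0},{"gripper":0,"tx":0,"ty":0,"tz":0,"twist":0}]'; python3 -m creep '[{"gripper":0,"tx":0,"ty":0,"tz":-0.16,"twist":0},{"gripper":0,"tx":0,"ty":0,"tz":0,"twist":0},{"gripper":0,"tx":0,"ty":0,"tz":0,"twist":0}]'
```

```text
time: 3.95
eef_pos: [0.4526, 0.002, 0.0919]
ee_rot: [1.353, 1.571, -0.324]
wrist_force: [0.4, 0.1, 0.5]
finger_gap: 0.0
time: 4.2
eef_pos: [0.4533, 0.0018, 0.0882]
ee_rot: [1.418, 1.569, -0.259]
wrist_force: [0.3, -0.3, 3.1]
finger_gap: -0.0001
```

Contact just below 90 mm, matching the text. Continue.

```bash
python3 -m creep '[{"gripper":0,"tx":0,"ty":0,"tz":-0.12,"twist":0},{"gripper":0,"tx":0,"ty":0,"tz":0,"twist":0},{"gripper":0,"tx":0,"ty":0,"tz":0,"twist":0}]'; python3 -m creep '[{"gripper":0,"tx":0,"ty":0,"tz":-0.08,"twist":0},{"gripper":0,"tx":0,"ty":0,"tz":0,"twist":0},{"gripper":0,"tx":0,"ty":0,"tz":0,"twist":0}]'
```

```text
time: 4.45
eef_pos: [0.4532, 0.0019, 0.0849]
ee_rot: [1.438, 1.569, -0.239]
wrist_force: [2.3, -0.5, 4.3]
finger_gap: 0.0003
time: 4.7
eef_pos: [0.4534, 0.0018, 0.0836]
ee_rot: [1.385, 1.569, -0.292]
wrist_force: [-1.3, -0.3, 13.5]
finger_gap: -0.0003
```

```bash
python3 -m creep '[{"gripper":0,"tx":0,"ty":0,"tz":-0.04,"twist":0},{"gripper":0,"tx":0,"ty":0,"tz":0,"twist":0},{"gripper":0,"tx":0,"ty":0,"tz":0,"twist":0}]'; python3 -m creep '[{"gripper":0,"tx":0,"ty":0,"tz":0.5,"twist":0},{"gripper":0,"tx":0,"ty":0,"tz":1,"twist":0},{"gripper":0,"tx":0,"ty":0,"tz":1,"twist":0},{"gripper":0,"tx":0,"ty":0,"tz":1,"twist":0},{"gripper":0,"tx":0,"ty":0,"tz":1,"twist":0},{"gripper":0,"tx":0,"ty":0,"tz":1,"twist":0},{"gripper":0,"tx":0,"ty":0,"tz":1,"twist":0},{"gripper":0,"tx":0,"ty":0,"tz":1,"twist":0},{"gripper":0,"tx":0,"ty":0,"tz":0,"twist":0},{"gripper":0,"tx":0,"ty":0,"tz":0,"twist":0}]'
python3 - <<'E'
from h import *
for n in('side','wrist'): snap(n,n+'3')
p=load('side3')[0][:,:,::-1]; cv2.imwrite('pics/s3z.png',cv2.resize(p[130:310,210:400],None,fx=3.3,fy=3.3,interpolation=cv2.INTER_CUBIC)[:600,:800])
s=bot.read_state();print(s['eef_pos'],s['wrist_force'])
E
```

```text
time: 4.95
eef_pos: [0.4535, 0.0018, 0.0834]
ee_rot: [1.304, 1.569, -0.372]
wrist_force: [-4.9, 0.4, 21.6]
finger_gap: -0.0001
time: 5.78
eef_pos: [0.4525, 0.0021, 0.2694]
ee_rot: [1.423, 1.569, -0.253]
wrist_force: [-0.4, -0.2, -0.6]
finger_gap: 0.0002
[0.45132304 0.00238038 0.26728584] [ 0.26185215  0.39924996 -0.57559893]
```

View pics/s3z.png

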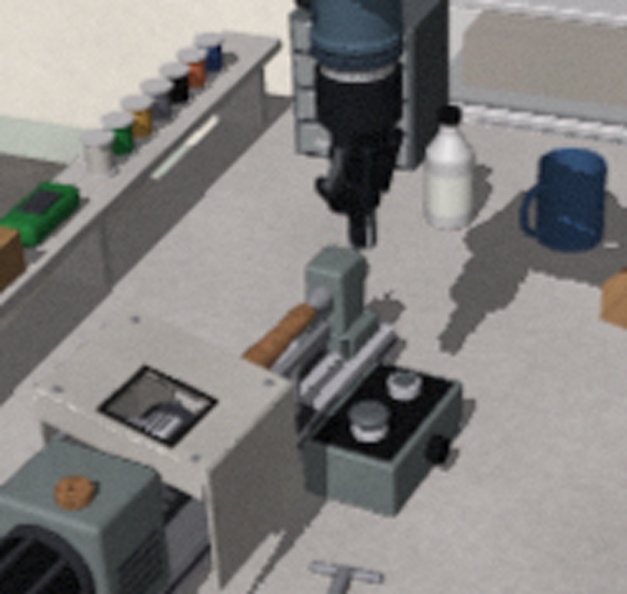

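View pics/wrist3.png

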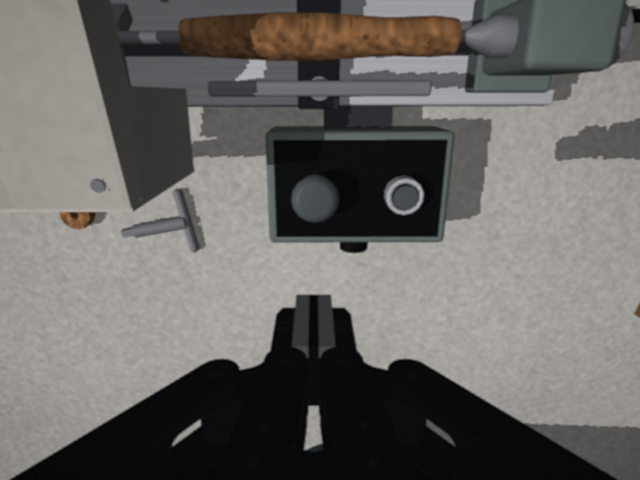

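```bash
python3 -m creep '[{"gripper":0,"tx":0.5,"ty":1,"tz":0.5,"twist":0},{"gripper":0,"tx":0.5,"ty":1,"tz":0.5,"twist":0},{"gripper":0,"tx":0.6,"ty":1,"tz":0,"twist":0},{"gripper":0,"tx":0.6,"ty":1,"tz":0,"twist":0},{"gripper":0,"tx":0.6,"ty":1,"tz":0,"twist":0},{"gripper":0,"tx":0.6,"ty":1,"tz":0,"twist":0},{"gripper":0,"tx":0.6,"ty":1,"tz":0,"twist":0},{"gripper":0,"tx":0.6,"ty":0.8,"tz":0,"twist":0},{"gripper":0,"tx":0,"ty":0,"tz":0,"twist":0},{"gripper":0,"tx":0,"ty":0,"tz":0,"twist":0}]'
python3 - <<'E'
from h import *
for n in('side','wrist','top'): snap(n,n+'4')
p=load('side4')[0][:,:,::-1]; cv2.imwrite('pics/s4z.png',cv2.resize(p[150:310,200:360],None,fx=3.7,fy=3.7,interpolation=cv2.INTER_CUBIC)[:600,:800])
s=bot.read_state();print(s['eef_pos'],s['wrist_force'])
E
```

```text
time: 6.72
eef_pos: [0.5664, 0.1979, 0.2909]
ee_rot: [-1.294, 1.566, -2.969]
wrist_force: [-1.1, 0.7, -0.2]
finger_gap: 0.0
[0.56645734 0.19635684 0.2926045 ] [-0.26800336 -0.26017508 -0.15142308]
```

View pics/s4z.png

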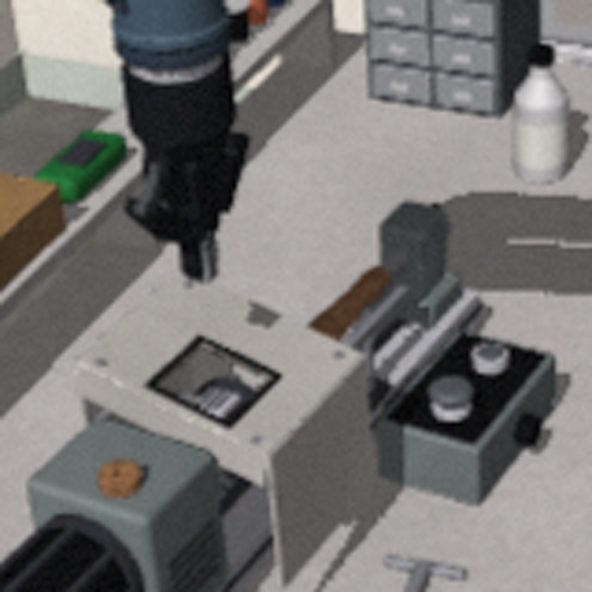

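View pics/wrist4.png

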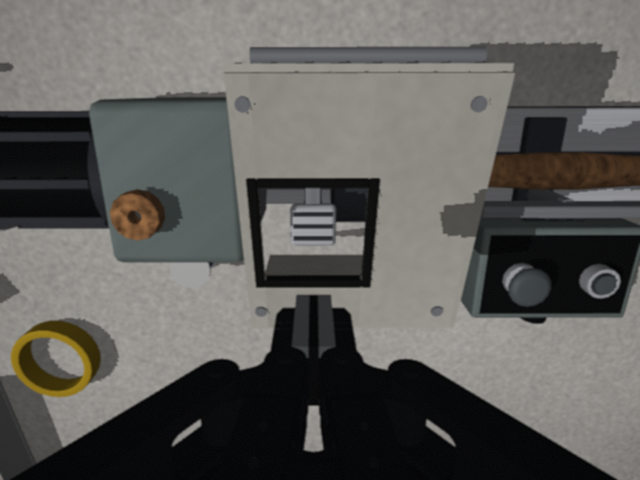

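```bash
python3 - <<'E'
from h import *
T=lambda u,v:(190+(u+.5)/4.4-.5,150+(v+.5)/4.2-.5)
S=lambda u,v:(210+(u+.5)/5-.5,200+(v+.5)/4.6-.5)
W=[(247,180),(380,180),(371,288),(254,288)]
t=[(92,135),(224,145),(212,276),(80,266)];sd=[(150,247),(220,188),(330,238),(260,300)]
X=[]
for w,a,b in zip(W,t,sd):
    x,r=tri([('wrist4',w),('top0',T(*a)),('side0',S(*b))]); X.append(x); print(x.round(4),np.round(r,4), tri([('wrist4',w),('top0',T(*a))])[0].round(4))
print('win',np.mean(X,0)); 
print('pad',tri([('wrist4',(313.5,225)),('top0',T(155,212)),('side0',S(243,268))]),plane('wrist4',(313.5,225),.183),plane('top0',T(155,212),.183),plane('side0',S(243,268),.183))
print('tip proj',proj('side4',bot.read_state()['eef_pos']))
E
```

```text
[0.6062 0.2294 0.2065] [0.0021 0.0016 0.0006] [0.6065 0.2301 0.2037]
[0.5992 0.1561 0.205 ] [0.0007 0.0004 0.0009] [0.5988 0.1558 0.2056]
[0.5252 0.1644 0.1909] [0.0023 0.0008 0.0022] [0.525  0.1636 0.1946]
[0.5329 0.2386 0.1921] [0.0023 0.0028 0.0011] [0.5326 0.238  0.1934]
win [0.56589688 0.19712861 0.19860849]
pad (array([0.5670804 , 0.19727515, 0.17855826]), [np.float64(3.0510069099048804e-05), np.float64(4.322084611892482e-06), np.float64(3.2261197833082485e-05)]) [0.56855117 0.19714482 0.183     ] [0.56593629 0.1966016  0.183     ] [0.56385485 0.202608   0.183     ]
tip proj [254.61472417 223.73860957]
```

```bash
python3 -m creep '[{"gripper":0,"tx":0.08,"ty":0,"tz":-1,"twist":0},{"gripper":0,"tx":0,"ty":0,"tz":-1,"twist":0},{"gripper":0,"tx":0,"ty":0,"tz":-0.8,"twist":0},{"gripper":0,"tx":0,"ty":0,"tz":-0.6,"twist":0},{"gripper":0,"tx":0,"ty":0,"tz":0,"twist":0},{"gripper":0,"tx":0,"ty":0,"tz":0,"twist":0}]'
python3 - <<'E'
from h import *
for n in('side','wrist'): snap(n,n+'5')
p=load('side5')[0][:,:,::-1]; cv2.imwrite('pics/s5z.png',cv2.resize(p[170:290,200:320],None,fx=4.9,fy=4.9,interpolation=cv2.INTER_CUBIC)[:600,:800])
s=bot.read_state();print(s['eef_pos'],s['wrist_force'])
E
```

```text
time: 7.37
eef_pos: [0.5685, 0.1962, 0.2083]
ee_rot: [-1.272, 1.569, -2.95]
wrist_force: [1.0, -0.5, 0.5]
finger_gap: -0.0001
[0.569992   0.19671425 0.21039345] [-0.04793776 -0.99714091  1.09782543]
```

View pics/s5z.png

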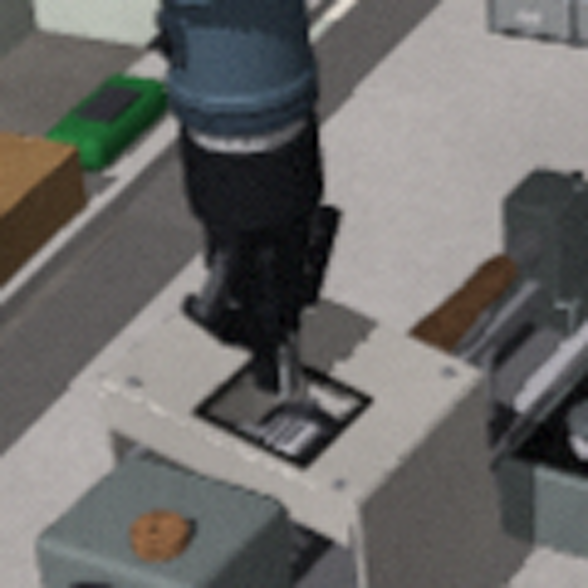

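View pics/wrist5.png

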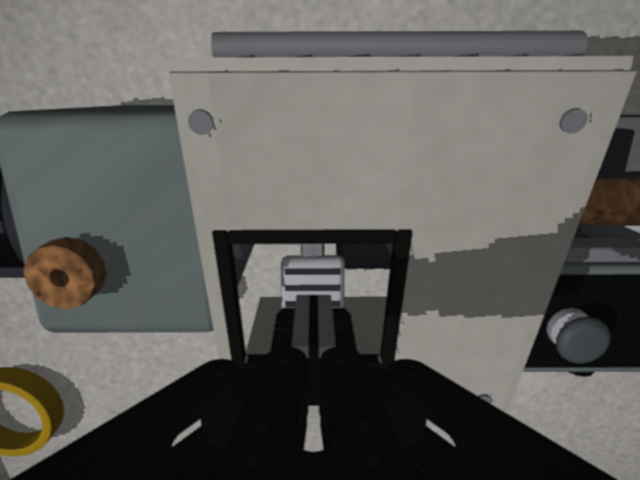

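```bash
python3 -m creep '[{"gripper":0,"tx":0,"ty":0,"tz":-0.4,"twist":0},{"gripper":0,"tx":0,"ty":0,"tz":-0.4,"twist":0},{"gripper":0,"tx":0,"ty":0,"tz":0,"twist":0},{"gripper":0,"tx":0,"ty":0,"tz":0,"twist":0}]'
python3 -m creep '[{"gripper":0,"tx":0,"ty":0,"tz":-0.2,"twist":0},{"gripper":0,"tx":0,"ty":0,"tz":0,"twist":0},{"gripper":0,"tx":0,"ty":0,"tz":0,"twist":0}]'
python3 -m creep '[{"gripper":0,"tx":0,"ty":0,"tz":-0.2,"twist":0},{"gripper":0,"tx":0,"ty":0,"tz":0,"twist":0},{"gripper":0,"tx":0,"ty":0,"tz":0,"twist":0}]'
python3 - <<'E'
from h import *
for n in('side','wrist'): snap(n,n+'6')
p=load('side6')[0][:,:,::-1]; cv2.imwrite('pics/s6z.png',cv2.resize(p[200:290,210:310],None,fx=6.5,fy=6.5,interpolation=cv2.INTER_CUBIC)[:600,:800])
s=bot.read_state();print(s['eef_pos'],s['wrist_force'])
E
```

```text
time: 7.8
eef_pos: [0.5686, 0.197, 0.1877]
ee_rot: [-1.311, 1.569, -2.988]
wrist_force: [1.0, 0.6, -0.1]
finger_gap: 0.0002
time: 8.05
eef_pos: [0.5692, 0.1971, 0.1836]
ee_rot: [-1.336, 1.57, -3.013]
wrist_force: [-0.6, -0.0, -0.2]
finger_gap: 0.0004
time: 8.3
eef_pos: [0.5695, 0.1972, 0.1789]
ee_rot: [1.888, 1.57, 0.212]
wrist_force: [-0.1, 0.1, 1.0]
finger_gap: 0.0001
[0.56941944 0.19714629 0.17884669] [0.68174059 0.0873612  1.32708467]
```

View pics/s6z.png

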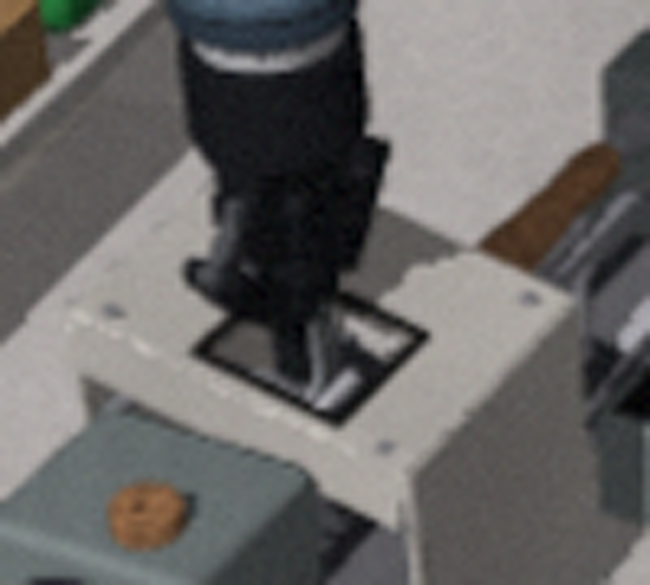

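View pics/wrist6.png

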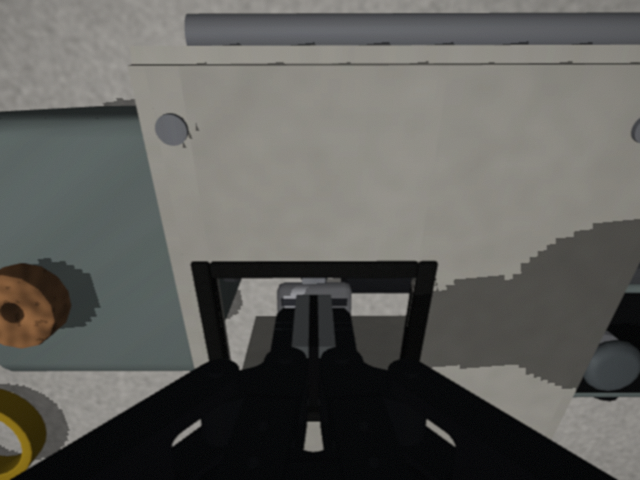

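```bash
python3 -m creep '[{"gripper":0,"tx":0,"ty":0,"tz":-0.12,"twist":0},{"gripper":0,"tx":0,"ty":0,"tz":0,"twist":0}]'
python3 -m creep '[{"gripper":0,"tx":0,"ty":0,"tz":-0.12,"twist":0},{"gripper":0,"tx":0,"ty":0,"tz":0,"twist":0}]'
python3 -m creep '[{"gripper":0,"tx":0,"ty":0,"tz":-0.12,"twist":0},{"gripper":0,"tx":0,"ty":0,"tz":0,"twist":0}]'
python3 - <<'E'
from h import *
for n in('side','wrist'): snap(n,n+'7')
p=load('side7')[0][:,:,::-1]; cv2.imwrite('pics/s7z.png',cv2.resize(p[200:290,210:310],None,fx=6.5,fy=6.5,interpolation=cv2.INTER_CUBIC)[:600,:800])
s=bot.read_state();print(s['eef_pos'],s['wrist_force'])
E
```

```text
time: 8.57
eef_pos: [0.5691, 0.1972, 0.1759]
ee_rot: [-1.773, 1.57, 2.833]
wrist_force: [-1.9, 0.5, 3.4]
finger_gap: -0.0
time: 8.73
eef_pos: [0.5689, 0.1972, 0.1728]
ee_rot: [-1.639, 1.57, 2.968]
wrist_force: [-3.0, 1.0, 2.3]
finger_gap: -0.0003
time: 8.9
eef_pos: [0.5688, 0.1973, 0.1698]
ee_rot: [-1.562, 1.57, 3.044]
wrist_force: [-2.8, 0.8, 3.4]
finger_gap: 0.0002
[0.56880805 0.19725601 0.16980666] [-3.72144189 -0.31810327  4.42852839]
```

View pics/wrist7.png

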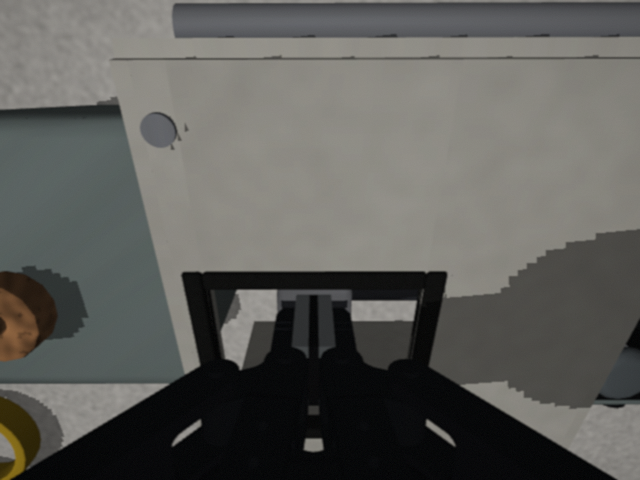

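View pics/s7z.png

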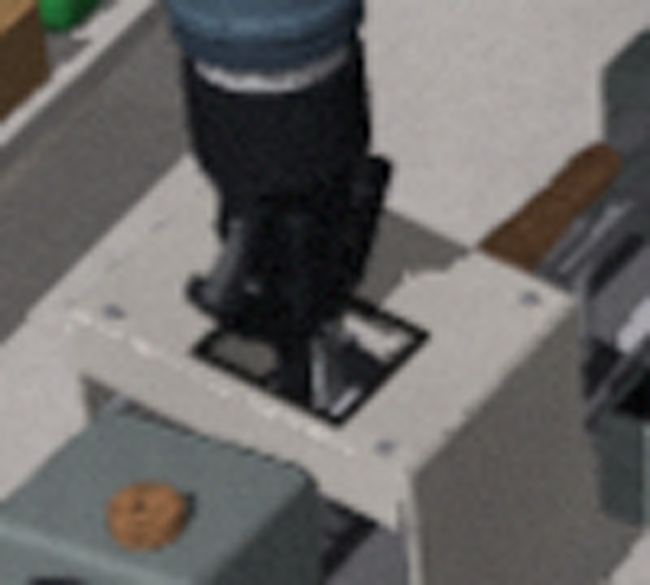

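```bash
python3 -m creep '[{"gripper":0,"tx":0,"ty":0,"tz":-0.08,"twist":0},{"gripper":0,"tx":0,"ty":0,"tz":0,"twist":0},{"gripper":0,"tx":0,"ty":0,"tz":0,"twist":0}]'
python3 -m creep '[{"gripper":0,"tx":0,"ty":0,"tz":-0.06,"twist":0},{"gripper":0,"tx":0,"ty":0,"tz":0,"twist":0},{"gripper":0,"tx":0,"ty":0,"tz":0,"twist":0}]'
```

```text
time: 9.25
eef_pos: [0.5688, 0.1973, 0.1678]
ee_rot: [-1.557, 1.57, 3.049]
wrist_force: [-3.8, 1.0, 3.8]
finger_gap: -0.0005
time: 9.5
eef_pos: [0.5688, 0.1973, 0.1663]
ee_rot: [-1.528, 1.57, 3.079]
wrist_force: [-4.2, 0.2, 5.8]
finger_gap: -0.0
```

```bash
python3 -m creep '[{"gripper":0,"tx":0,"ty":0,"tz":-0.06,"twist":0},{"gripper":0,"tx":0,"ty":0,"tz":0,"twist":0},{"gripper":0,"tx":0,"ty":0,"tz":0,"twist":0}]'
python3 - <<'E'
from h import *
for n in('side','wrist'): snap(n,n+'8')
p=load('side8')[0][:,:,::-1]; cv2.imwrite('pics/s8z.png',cv2.resize(p[200:290,210:310],None,fx=6.5,fy=6.5,interpolation=cv2.INTER_CUBIC)[:600,:800])
s=bot.read_state();print(s['eef_pos'],s['wrist_force'])
E
```

```text
time: 9.75
eef_pos: [0.5687, 0.1973, 0.1647]
ee_rot: [-1.529, 1.57, 3.077]
wrist_force: [-4.4, 1.5, 5.1]
finger_gap: -0.0001
[0.5687515  0.19728017 0.16470164] [-5.58526691  1.02011125  5.15919643]
```

View pics/wrist8.png

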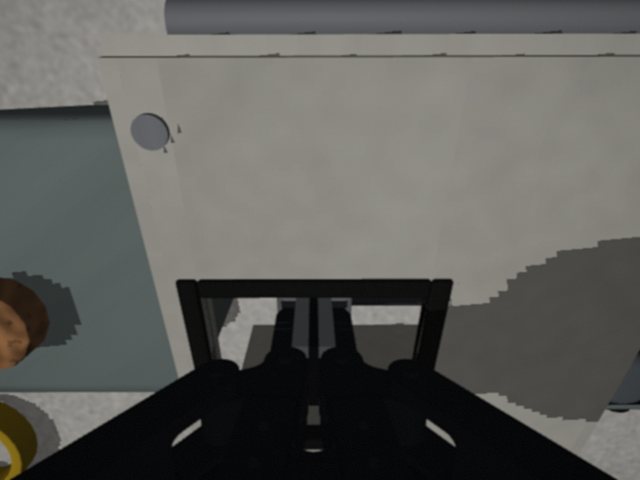

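View pics/s8z.png

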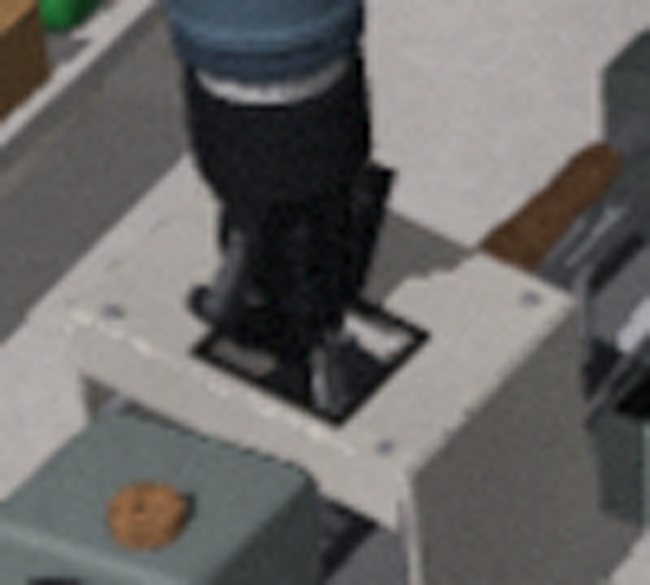

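```bash
python3 - <<'E'
from h import *
p=load('wrist8')[0]; q=load('wrist6')[0];r=load('wrist7')[0]
cv2.imwrite('pics/w678.png',np.hstack([cv2.resize(a[260:380,240:390],None,fx=1.75*1,fy=3,interpolation=cv2.INTER_CUBIC) for a in(q,r,p)])[:,:,::-1])
# rear edge of pad, plane x = const in lathe frame
yaw=-.105; ax=np.array([np.cos(yaw),np.sin(yaw),0]); c=np.array([.5665,.197,0])
for tag,row in(('wrist4',205),('wrist5',257),('wrist6',283),('wrist7',289),('wrist8',297)):
    o,d=ray(tag,(313,row)); 
    out=[]
    for off in(.012,.014,.016):
        t=((c-o)@ax+off)/(d@ax); out.append(round((o+t*d)[2],4))
    print(tag,out)
E
```

```text
wrist4 [np.float64(0.17), np.float64(0.1774), np.float64(0.1847)]
wrist5 [np.float64(0.1713), np.float64(0.1762), np.float64(0.181)]
wrist6 [np.float64(0.1693), np.float64(0.1734), np.float64(0.1775)]
wrist7 [np.float64(0.1671), np.float64(0.171), np.float64(0.175)]
wrist8 [np.float64(0.1689), np.float64(0.1726), np.float64(0.1764)]
```

View pics/w678.png

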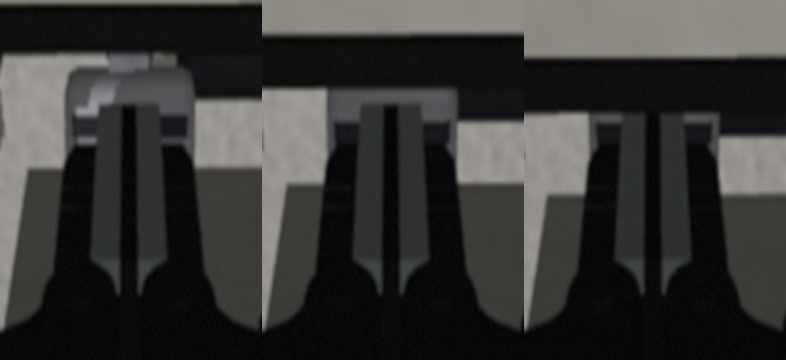

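```bash
python3 - <<'E'
from h import *
yaw=-.105; ax=np.array([np.cos(yaw),np.sin(yaw),0]); ay=np.array([-ax[1],ax[0],0])
for tag in('wrist4','wrist5','wrist6','wrist7','wrist8'):
  p=load(tag)[0]
  print(tag)
  for z in(.160,.165,.170,.175,.18,.185):
    c=np.array([.5665,.197,z])
    f=lambda a,b:proj(tag,c+a*ax+b*ay).round(1)
    print(z,'rear L/R',f(.014,.015),f(.014,-.015),'front',f(-.014,.015),f(-.014,-.015))
for t,b in(('wrist4',(190,255,275,350)),('wrist5',(235,310,260,365))):
  p=load(t)[0][b[0]:b[1],b[2]:b[3],::-1]; cv2.imwrite(f'pics/{t}z.png',cv2.resize(p,None,fx=7,fy=7,interpolation=cv2.INTER_CUBIC)[:600,:800])
E
```

```text
wrist4
0.16 rear L/R [292.5 198.4] [335.5 198.4] front [293.1 236.3] [334.8 236.2]
0.165 rear L/R [292.1 200.2] [335.9 200.2] front [292.8 238.6] [335.2 238.6]
0.17 rear L/R [291.7 202.1] [336.3 202.1] front [292.5 241.1] [335.5 241.1]
0.175 rear L/R [291.4 204.1] [336.7 204. ] front [292.1 243.6] [335.9 243.6]
0.18 rear L/R [291.  206.1] [337.1 206.1] front [291.7 246.3] [336.3 246.2]
0.185 rear L/R [290.6 208.2] [337.5 208.1] front [291.4 249. ] [336.7 249. ]
wrist5
0.16 rear L/R [284.6 245. ] [343.4 244.9] front [285.9 294.2] [342.2 294.1]
0.165 rear L/R [283.9 248.5] [344.1 248.4] front [285.3 298.7] [342.9 298.6]
0.17 rear L/R [283.2 252.2] [344.8 252.1] front [284.6 303.4] [343.5 303.3]
0.175 rear L/R [282.5 256.1] [345.6 256. ] front [284.  308.3] [344.2 308.2]
0.18 rear L/R [281.7 260.2] [346.4 260.1] front [283.2 313.4] [345.  313.3]
0.185 rear L/R [280.9 264.5] [347.2 264.4] front [282.5 318.8] [345.7 318.7]
wrist6
0.16 rear L/R [281.4 269.5] [349.8 269.5] front [283.  325.2] [348.1 325.2]
0.165 rear L/R [280.5 274.3] [350.8 274.3] front [282.2 331.2] [349.  331.2]
0.17 rea
[... 527 characters left out ...]
348.5]
0.175 rear L/R [276.7 293.8] [355.2 293.7] front [278.8 355.8] [353.  355.8]
0.18 rear L/R [275.6 300.1] [356.5 300. ] front [277.8 363.6] [354.1 363.6]
0.185 rear L/R [274.3 306.8] [357.9 306.7] front [276.7 371.9] [355.4 371.8]
wrist8
0.16 rear L/R [278.8 282.2] [352.8 282.2] front [280.7 341.5] [350.8 341.5]
0.165 rear L/R [277.8 287.8] [354.  287.8] front [279.7 348.5] [351.9 348.5]
0.17 rear L/R [276.7 293.8] [355.2 293.7] front [278.8 355.9] [353.  355.8]
0.175 rear L/R [275.5 300.1] [356.5 300. ] front [277.7 363.6] [354.1 363.6]
0.18 rear L/R [274.3 306.8] [357.9 306.8] front [276.7 371.9] [355.4 371.9]
0.185 rear L/R [273. 314.] [359.4 313.9] front [275.5 380.7] [356.7 380.7]
```

View pics/wrist4z.png

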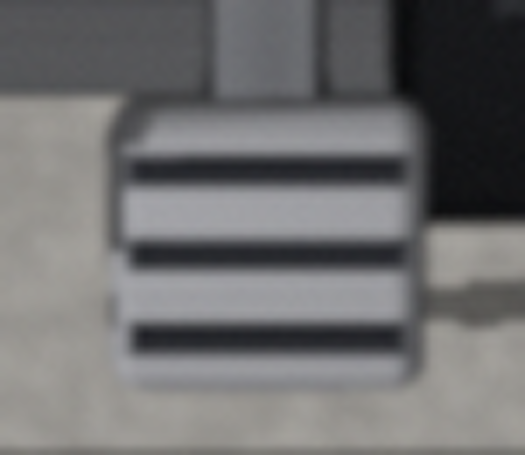

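View pics/wrist5z.png

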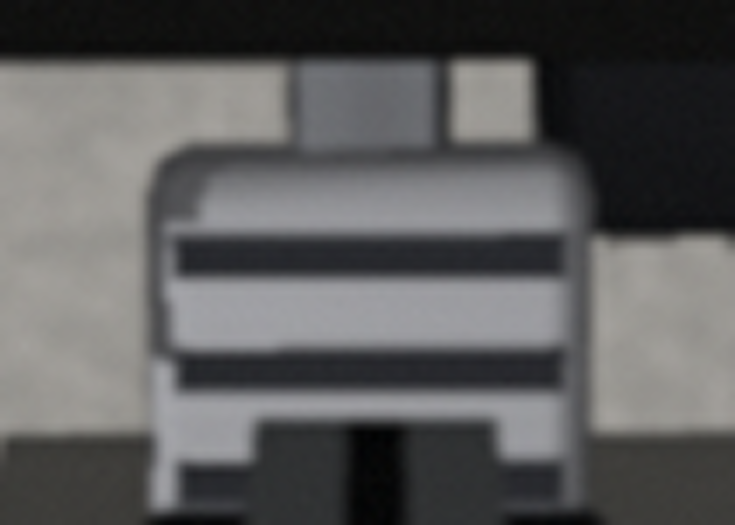

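```bash
python3 - <<'E'
from h import *
yaw=-.105; ax=np.array([np.cos(yaw),np.sin(yaw),0]); ay=np.array([-ax[1],ax[0],0])
e=np.array([.5688,.1973,.1647])
p=load('side8')[0][200:290,210:310,::-1]; g=cv2.resize(p,None,fx=8,fy=6.6,interpolation=cv2.INTER_CUBIC)
g=cv2.convertScaleAbs(g,alpha=2.2,beta=10)
for h,col in((.035,(0,0,255)),(.043,(0,255,0)),(.051,(255,0,0))):
  for a in(-.013,.013):
    pts=[]
    for b in(-.0335,.0335):
      u=proj('side8',e+a*ax+b*ay+[0,0,h]); q=(int((u[0]-210+.5)*8),int((u[1]-200+.5)*6.6)); pts.append(q); cv2.circle(g,q,3,col,-1)
  print(h,pts)
cv2.imwrite('pics/s8g.png',g[:600,:800])
w=cv2.convertScaleAbs(load('wrist8')[0][250:480,150:480,::-1],alpha=4,beta=20); w=cv2.resize(w,None,fx=2.4,fy=2.4)
for h,col in((.035,(0,0,255)),(.043,(0,255,0)),(.051,(255,0,0))):
  for a in(-.0,.013):
    for b in(-.0335,.0335):
      u=proj('wrist8',e+a*ax+b*ay+[0,0,h]); cv2.circle(w,(int((u[0]-150)*2.4),int((u[1]-250)*2.4)),3 if a else 5,col,-1)
cv2.imwrite('pics/w8g.png',w)
E
```

```text
0.035 [(400, 296), (295, 378)]
0.043 [(398, 281), (292, 362)]
0.051 [(396, 266), (290, 347)]
```

View pics/s8g.png

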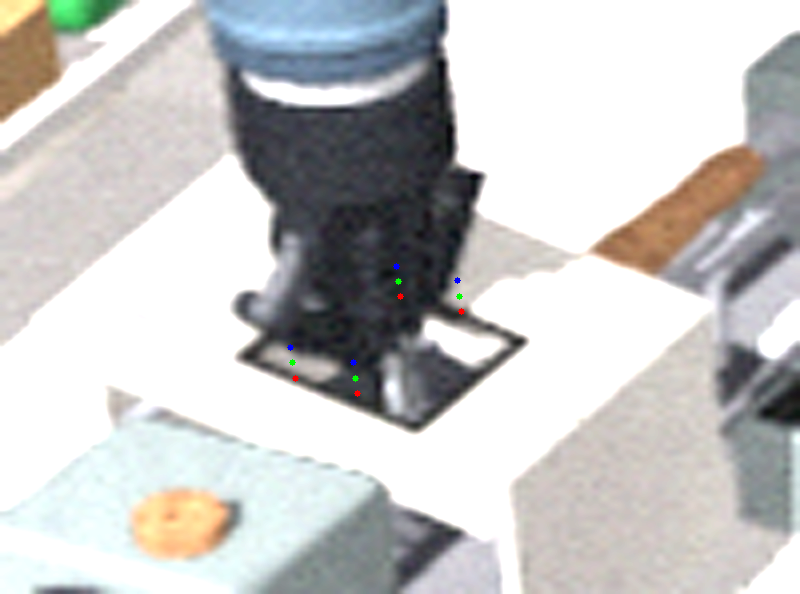

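View pics/w8g.png

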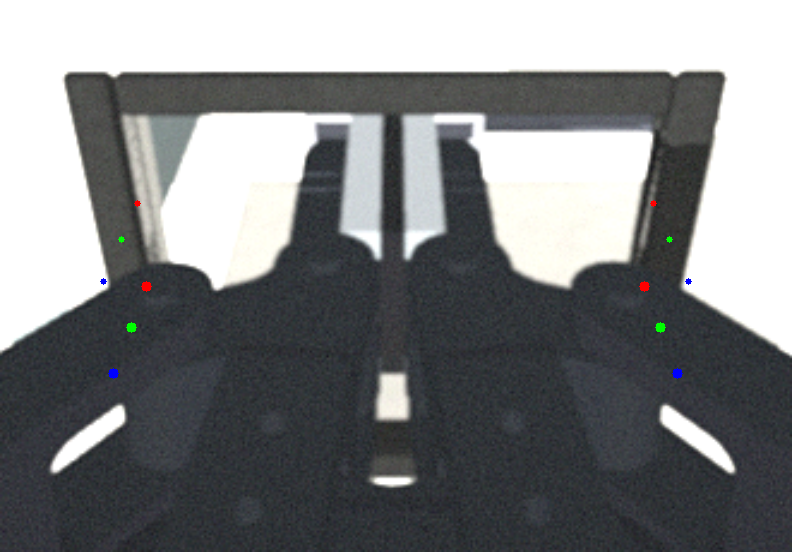

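```bash
python3 -m creep '[{"gripper":0,"tx":0,"ty":0,"tz":-0.06,"twist":0},{"gripper":0,"tx":0,"ty":0,"tz":0,"twist":0},{"gripper":0,"tx":0,"ty":0,"tz":0,"twist":0}]'; python3 -m creep '[{"gripper":0,"tx":0,"ty":0,"tz":-0.04,"twist":0},{"gripper":0,"tx":0,"ty":0,"tz":0,"twist":0},{"gripper":0,"tx":0,"ty":0,"tz":0,"twist":0}]'
```

```text
time: 10.1
eef_pos: [0.5688, 0.1973, 0.1644]
ee_rot: [-1.496, 1.57, 3.111]
wrist_force: [-7.8, -1.1, 10.9]
finger_gap: 0.0001
time: 10.35
eef_pos: [0.5689, 0.1973, 0.1642]
ee_rot: [-1.453, 1.57, -3.129]
wrist_force: [-10.9, -0.3, 16.8]
finger_gap: 0.0
```

```bash
python3 -m creep '[{"gripper":0,"tx":0,"ty":0,"tz":-0.05,"twist":0},{"gripper":0,"tx":0,"ty":0,"tz":0,"twist":0},{"gripper":0,"tx":0,"ty":0,"tz":0,"twist":0}]'; python3 -m creep '[{"gripper":0,"tx":0,"ty":0,"tz":0.2,"twist":0},{"gripper":0,"tx":0,"ty":0,"tz":0.4,"twist":0},{"gripper":0,"tx":0,"ty":0,"tz":0.6,"twist":0},{"gripper":0,"tx":0,"ty":0,"tz":0.8,"twist":0},{"gripper":0,"tx":0,"ty":0,"tz":1,"twist":0},{"gripper":0,"tx":0,"ty":0,"tz":1,"twist":0},{"gripper":0,"tx":0,"ty":0,"tz":1,"twist":0},{"gripper":0,"tx":0,"ty":0,"tz":0,"twist":0},{"gripper":0,"tx":0,"ty":0,"tz":0,"twist":0}]'
python3 - <<'E'
from h import *
for n in('side','wrist'): snap(n,n+'9')
p=load('side9')[0][:,:,::-1]; cv2.imwrite('pics/s9z.png',cv2.resize(p[200:290,210:310],None,fx=6.5,fy=6.5,interpolation=cv2.INTER_CUBIC)[:600,:800])
s=bot.read_state();print(s['eef_pos'],s['wrist_force'])
E
```

```text
time: 10.6
eef_pos: [0.5689, 0.1974, 0.1641]
ee_rot: [-1.132, 1.571, -2.808]
wrist_force: [-14.2, -1.1, 23.5]
finger_gap: -0.0002
time: 11.35
eef_pos: [0.5707, 0.1971, 0.2882]
ee_rot: [1.756, 1.566, 0.079]
wrist_force: [-0.3, -0.9, -0.2]
finger_gap: 0.0
[0.56908605 0.19692425 0.28510225] [-0.24151976  0.12325369 -0.07464627]
```

View pics/s9z.png

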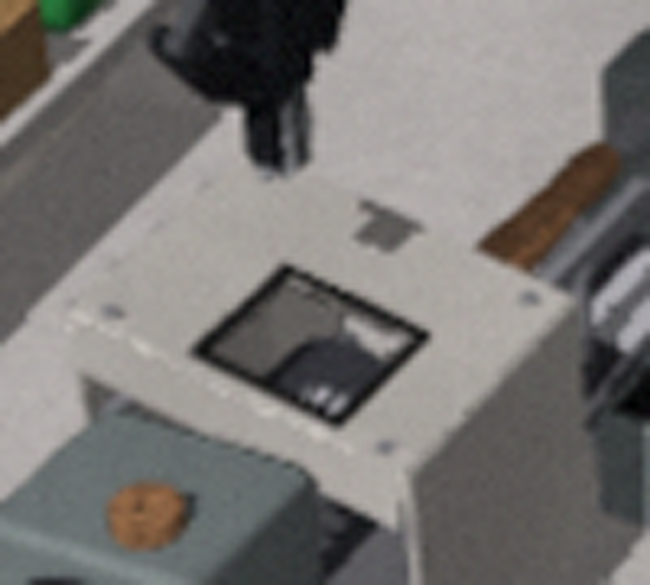

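View pics/wrist9.png

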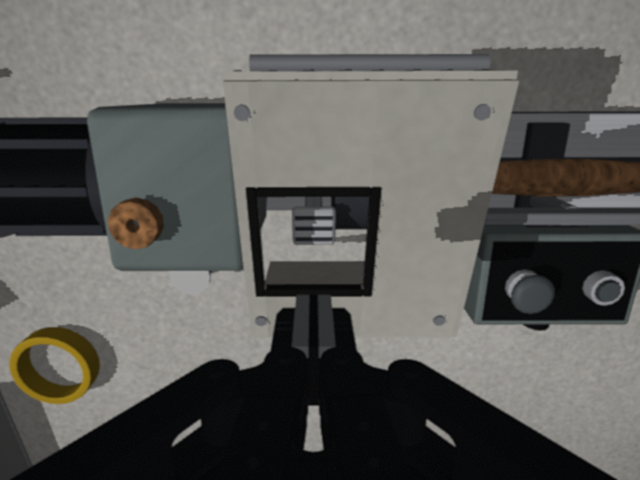

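```bash
python3 - <<'E'
from h import *
yaw=-.105; ax=np.array([np.cos(yaw),np.sin(yaw),0]); c=np.array([.5665,.197,0])
p=load('wrist9')[0][195:260,275:350,::-1]; cv2.imwrite('pics/w9z.png',cv2.resize(p,None,fx=7,fy=7,interpolation=cv2.INTER_CUBIC))
for tag in('wrist4','wrist9'):
    g=load(tag)[0][195:260,305:322].mean(axis=(1,2)); print(tag,[(195+i,int(v)) for i,v in enumerate(g)])
E
```

```text
wrist4 [(195, 100), (196, 100), (197, 100), (198, 101), (199, 100), (200, 100), (201, 99), (202, 98), (203, 91), (204, 82), (205, 95), (206, 118), (207, 134), (208, 143), (209, 150), (210, 153), (211, 135), (212, 82), (213, 43), (214, 41), (215, 55), (216, 100), (217, 145), (218, 159), (219, 160), (220, 161), (221, 161), (222, 159), (223, 141), (224, 94), (225, 51), (226, 41), (227, 55), (228, 101), (229, 146), (230, 159), (231, 158), (232, 156), (233, 157), (234, 157), (235, 136), (236, 82), (237, 43), (238, 40), (239, 54), (240, 96), (241, 139), (242, 153), (243, 149), (244, 137), (245, 134), (246, 143), (247, 149), (248, 150), (249, 150), (250, 150), (251, 151), (252, 152), (253, 147), (254, 122), (255, 81), (256, 58), (257, 58), (258, 59), (259, 59)]
wrist9 [(195, 16), (196, 31), (197, 51), (198, 58), (199, 58), (200, 57), (201, 57), (202, 57), (203, 57), (204, 57), (205, 56), (206, 59), (207, 65), (208, 76), (209, 90), (210, 104), (211, 111), (212, 112), (213, 113), (214, 113), (215, 99), (216, 60), (217, 32), (218, 31), (219, 54), (220, 89), (221, 108), (222, 112), (223, 117), (224, 124), (225, 118), (226, 91), (227, 53), (228, 32), (229, 35), (230, 67), (231, 105), (232, 118), (233, 117), (234, 121), (235, 125), (236, 113), (237, 73), (238, 39), (239, 34), (240, 50), (241, 83), (242, 108), (243, 111), (244, 118), (245, 141), (246, 152), (247, 151), (248, 150), (249, 148), (250, 147), (251, 148), (252, 149), (253, 150), (254, 150), (255, 151), (256, 151), (257, 151), (258, 152), (259, 153)]
```

View pics/w9z.png

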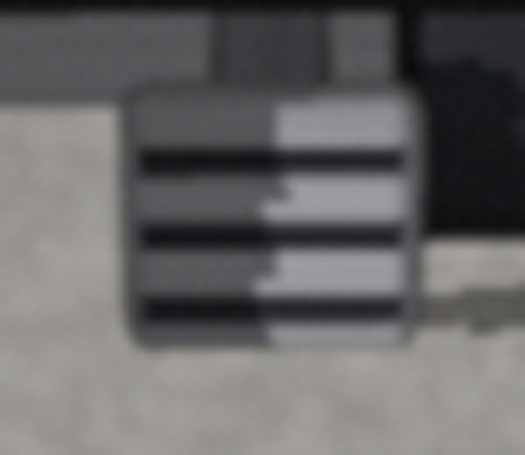

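```bash
python3 - <<'E'
from h import *
from scipy.optimize import brentq
yaw=-.105; ax=np.array([np.cos(yaw),np.sin(yaw),0]); piv=np.array([.5665,.197,0])+.08*ax+[0,0,.165]
g4=[213.8,225.9,237.7]; g9=[217.5,228.4,238.7]
for r4,r9 in zip(g4,g9):
    o,d=ray('wrist4',(314,r4))
    P=o+d*(.183-o[2])/d[2]; v=P-piv
    def pr(t):
        a=v@ax; z=v[2]; A=a*np.cos(t)-z*np.sin(t)*-1*-1; 
        # rotate so that front (a<0) goes down
        A=a*np.cos(t)-z*np.sin(t); Z=z*np.cos(t)+a*np.sin(t)
        return proj('wrist9',piv+ax*A+[0,0,Z])[1]-r9
    print([round(pr(t),2) for t in(0,.1,.18,.215,.24,.27)])
E
```

```text
[np.float64(4.64), np.float64(3.5), np.float64(1.87), np.float64(0.96), np.float64(0.24), np.float64(-0.69)]
[np.float64(5.94), np.float64(4.03), np.float64(1.74), np.float64(0.55), np.float64(-0.38), np.float64(-1.56)]
[np.float64(7.53), np.float64(4.81), np.float64(1.86), np.float64(0.37), np.float64(-0.76), np.float64(-2.2)]
```

The groove positions put the lever at about 0.23 to 0.24 rad, so it is down. Next I move clear and check everything.

```bash
python3 -m creep '[{"gripper":0,"tx":0,"ty":0,"tz":1,"twist":0},{"gripper":0,"tx":0,"ty":0,"tz":1,"twist":0},{"gripper":0,"tx":-1,"ty":0,"tz":1,"twist":0},{"gripper":0,"tx":-1,"ty":0,"tz":0,"twist":0},{"gripper":0,"tx":-1,"ty":0,"tz":0,"twist":0},{"gripper":0,"tx":-1,"ty":0,"tz":0,"twist":0},{"gripper":0,"tx":-1,"ty":0,"tz":0,"twist":0},{"gripper":0,"tx":-1,"ty":0,"tz":0,"twist":0},{"gripper":0,"tx":0,"ty":0,"tz":0,"twist":0},{"gripper":0,"tx":0,"ty":0,"tz":0,"twist":0}]'
python3 - <<'E'
from h import *
for n in('side','top','wrist'): snap(n,n+'f')
a=load('side0')[0].astype(int);b=load('sidef')[0].astype(int)
p=load('sidef')[0][:,:,::-1]; cv2.imwrite('pics/sfz.png',cv2.resize(p[150:440,180:400],None,fx=2,fy=2))
s=bot.read_state();print(s['eef_pos'],s['wrist_force'],s['time'],abs(s['qd']).max())
E
```

```text
time: 12.28
eef_pos: [0.4185, 0.1972, 0.3602]
ee_rot: [-1.16, 1.57, -2.836]
wrist_force: [0.5, -0.4, 0.5]
finger_gap: -0.0001
[0.41992511 0.19695358 0.36035342] [-0.10726361  0.19035514 -0.75840715] 12.4333 0.007195763922128783
```

View pics/sfz.png

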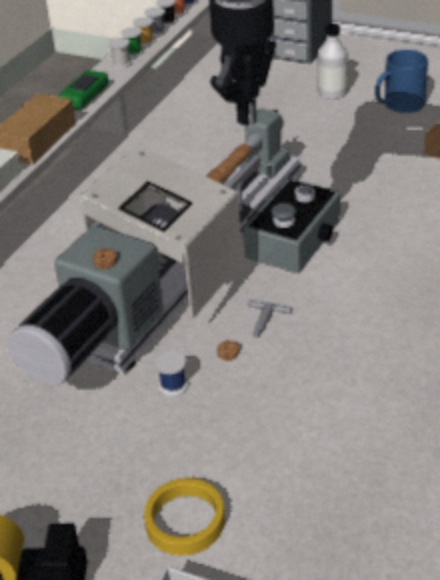

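View pics/topf.png

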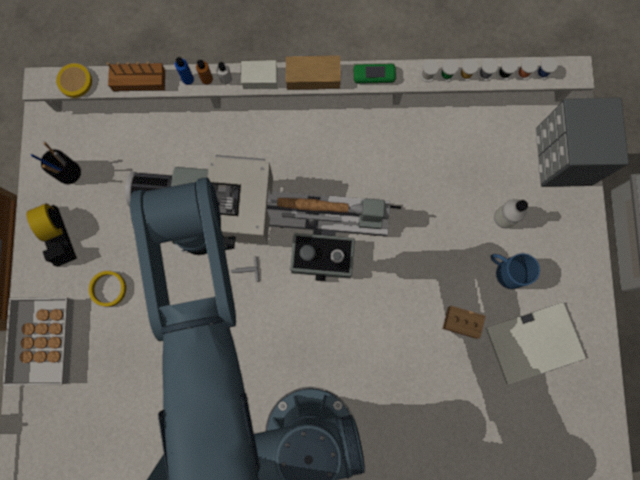

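The machine is clear and nothing has moved: mug, bottle, block, tape, key, spool and rings are at the same pixels as at the start. Both buttons are out.

```bash
python3 -c "
from bench import bot
print(bot.close_job())"
```

```text
the job is handed in; nothing more can be done
None
```

I stopped the lathe, pressed the spindle-lock lever down to its stop, and handed the job in at about 12.4 s of the 40 s. The hand-in gives no verdict.

- **Stop button:** it is the left one, the wide head without a collar. With the gripper shut I pressed it until it bottomed at TCP z 0.0834 with 22 N, then lifted off. The pictures show both buttons out, and I never went over the start button.
- **Spindle lock:** I went straight down through the middle of the window with the jaws along the spindle. The lever came to a hard stop at z 0.164 with about 24 N upward on the wrist. After lifting out, the pad's grooves in the wrist camera put it at roughly 0.23 to 0.24 rad.
- **End state:** the arm is well clear above the bench, with no contact force. By eye in the top and side pictures, the loose things are where they were at the start.

**Checks that disagreed:**
- Triangulation put the stop button's top at 78 to 85 mm, while contact and the text agree on 90 mm.
- The pad measured about 179 mm by camera, while the text gives 183 mm. The first clear force on it came only at about 176 to 179 mm.
- I judged clearance to the window rim from the pictures only. I estimated more than 5 mm at full depth and saw no contact, but force readings alone could not have ruled out a light touch.

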